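# Square the crimp die block to the fence

## Robot

A 6-joint arm with a two-finger parallel gripper is mounted at the origin on the work surface. World frame = base frame: x ahead of the robot, y to its left, z up, the work surface at z = 0. Lengths are in mm, angles in rad, forces in N, time in s.
With the tool pointing down it reaches from about 400 to 925 mm from the base axis. Payload 12.5 kg.
Tool frame: the origin (TCP) lies at the very end of the fingers, on their centre line; the grasp point (between the pads) lies 19 mm behind it; z points along the fingers, y is the line along which they close (so a half turn about z gives the same grasp; the last joint's range is limited). The gripper opens to 95 mm and grips with 3 to 60 N. Pads are 20 mm wide; open, the fingers measure 119 mm over their backs; the gripper's body (75 mm by 180 mm) begins 59 mm behind the grasp point.
Start: joints at [1.117, 0.491, 1.559, -0, 1.092, -0.106], TCP at [213.003, 587.602, 214.661] pointing down, gripper open.
Joint ranges: [-3.1, 3.1], [-0.84, 2.19], [0.05, 2.79], [-1.13, 4.28], [0.06, 2.93], [-2.69, 2.69]. Speed limits (rad/s): [2.22, 2.22, 2.79, 3.14, 3.14, 3.14].

## Interface

Orientations are given as [roll, pitch, yaw] about the fixed x, y, z axes, in that order (R = Rz(yaw) Ry(pitch) Rx(roll)).
In Python, from cell import state, imaging, env, spot_in, mark_of gives the robot as it stands. The module is installed in compiled form; this text tells all that it offers.
- The arm moves only by the tool step_arm, never from a script. Its argument "increments" is a list of rows, each an object with "slide": the shift along the tool's x, y, z in m, a list of three; "roll": the turn about the tool's z in rad. A call has 1 to 5 rows; each row is the pose to reach, as a shift and turn from the pose commanded when the call began, along the tool's axes at that moment; what a row does not reach only later rows make up. A row lasts 1/8 s, in which the tool goes at most 62.5 mm and 10.7 degrees, less where a joint would pass 70% of its speed; a pose out of reach is approached as far as the arm can. A call with a gripper value outside its range is refused whole. "fingers" is the opening, from 0 (shut) to 1 (fully open), set as the call begins (left out, the last holds). The fingers move at their own pace and stop on an object; the grip force is fixed at half the most. Time passes only in rows, so rows that repeat a pose let the fingers close. It gives the time, the measured TCP pose, the force, the opening and the grip force at its end, in the units of the state.
- state(): the state, without advancing time (a new reading comes with each control period).
- imaging.read_camera(name): name is "scene" or "side" or "wrist"; returns a dict with "color" (384x512x3 uint8, red, green, blue), "z_map" (384x512 float32, mm along the optical axis (not along the pixel's ray), 0 where there is no reading), "intrinsics" (3x3 intrinsics, pixels), "camera_from_world" (4x4, takes a point from world to camera coordinates). Camera axes: x right, y up, looking along -z (the intrinsics and any distortion apply to the point x, -y, -z); pixel columns grow to the right and rows downward; lengths in mm; the calibration is good to about 2 mm. A picture is of the moment at which its call begins.
- env.job_done(): hands the job in; it is judged then, once.
Trained networks look in the newest picture that a camera, given by its name, has taken for a name from the list of things; names that differ only in an ending like _2 or _b are one class to them, and where a whole thing is asked for, a point or a joint stands for the part that bears it (a point fixed in the world has none). Each returns a list of dicts, best first, with "confidence" (0 to 1); they miss things now and then, are a little off and sometimes report something else, mostly with a low value. They report only what shows in the picture. A call takes as long as a camera call. They do not tell look-alikes from the thing itself.
- spot_in(camera, target): "bbox" ([left, top, right, bottom] in pixels, round what is visible of it).
- mark_of(camera, target): "uv" ([column, row] in pixels: a listed point, or the origin of a listed thing).
The state is a dict: "t": time; "joints": joint angles; "qvel": joint speeds; "tau": joint torques, N m; "eef_pos": TCP position; "tcp_rot": TCP orientation; "ft_force": force on the tool from outside, world axes, zero at the start; "moment": the same for the moment, N m; "opening": opening from 0.0 (shut) to 1.0 (fully open); "grip_force": force on a finger pad.
Only numpy, scipy, OpenCV 4.12 (cv2) and the standard library are available. Lean on these libraries where they do the work, as an engineer would, in place of code of your own. Each camera call takes 0.05 s, during which the arm holds its last target. There are 200 camera calls.

## Task

Turn the heavy crimp die block on the bench by pushing its corners, without lifting it, until one of its long sides is square to the steel fence; do this while it is still clear of the fence. Then push it home so that this long side lies flat against the fence, all of it within the fence's length, and let go. Leave the spool, the jar and the screwdriver where they are.

Things in the scene. Friction and masses are not known exactly. Their poses are not given: they have to be found in the camera images.
- die_block: Crimp die block: plain aluminium slab, dark insert on top, 0.7-1 kg, loose, too wide to grasp. 90 mm along its x, 140 mm along its y, 32 mm high, plain upright sides. Origin: centre of underside; z up. The two long sides (x = -45 and +45 mm) are alike: either may meet the fence. Starts 40 to 90 degrees out of square, either way. Dry friction, about 5-12 N; stays where left.
- fence: Fence: dark steel bar fixed to the bench, 340 mm long (its y axis), 28 mm thick, 25 mm high, two flat feet behind. Origin: middle of its flat working face at bench level; its x axis points into the bar, so the working face looks along -x, to the robot's side, where the block lies; z up.
- spool: Bystander: upright grey wire spool, 68 mm across, 55 mm high; origin at the centre of its underside. Beside one end of the work area.
- jar: Bystander: small jar, 52 mm across, 60 mm high; origin at the centre of its underside. Beside the other end of the work area.
- screwdriver: Bystander: screwdriver lying on the bench behind the fence, along the fence; origin at its underside, along its x axis.
Things that resemble listed ones, but are neither listed nor needed, are in the scene too. What is meant by the die_block is not orange, and is the smaller of those in its own colour.

How it is judged (in metres and radians):
On the way, in this order (a step that is already met when the one before it is completed fails the run):
1. a long side of the die block is square to the fence (within about 10 degrees) while the block is still clear of the fence (angle between the y axis of die_block and the y axis of fence, either way round below 0.175 rad and x of die_block in the frame of fence below -0.052 m and contact force between die_block and fence below 0.1 N), for 0.2 s.
2. the long side lies flat against the fence (angle between the y axis of die_block and the y axis of fence, either way round below 0.045 rad and x of die_block in the frame of fence above -0.05 m), for 0.2 s.
At the end, for the whole second after the job is handed in: The die block lies flat on the bench at rest, one long side against the fence's working face (within 2.6 degrees of parallel, its centre at most 50 mm from the face, which is 45 mm when flush), all of that side within the fence's length (all of step 2 and x of die_block in the frame of fence below -0.04 m and y of die_block in the frame of fence between -0.102 and 0.102 m and height (world z) of die_block below 0.005 m and angle between die_block's own z axis and vertical below 0.05 rad and linear speed of die_block below 0.01 m/s); the robot touches nothing.
It fails at once if the die block is lifted off the bench or tipped (height (world z) of die_block above 0.012 m or angle between die_block's own z axis and vertical above 0.15 rad).
It fails at once if the die block is pressed on the fence while more than 20 degrees out of square (contact force between die_block and fence above 1 N and angle between the y axis of die_block and the y axis of fence, either way round above 0.35 rad).
It fails at once if the spool, the jar or the screwdriver is moved by more than 20 mm (distance of any of spool, jar, screwdriver from where it was at the start of the episode above 0.02 m).
It also fails if it takes over 72 s, if anything falls off the work surface, if the arm or the gripper's body presses on something with over 40 N, if the wrist force passes 120 N, or if a joint passes its speed limit or range.

## Working session

There is one attempt and no reset: what is moved stays moved. The work goes in short steps, Python scripts to look and compute and a tool call to move; the robot and the scene stay as the last step left them, time stands still between calls to the robot, and variables do not carry over. Pictures are saved under pics/ and viewed, at most 10 in all, crops included, and the job is handed in when it is done.

Besides the shell and the picture viewer there is one more tool, called after "Emit:" as name(argument=value, ...) on one line, values as JSON. step_arm: Moves the arm, as the interface text tells. Its arguments: {"type":"object","properties":{"increments":{"type":"array"},"fingers":{"type":"number"}},"required":["increments"]}

```bash
mkdir -p pics; cat > h.py <<'E'
import numpy as np, cv2
from cell import state, imaging, env, spot_in, mark_of
def cloud(c):
    z=c["z_map"].astype(float);K=c["intrinsics"];v,u=np.indices(z.shape)
    P=np.stack([(u-K[0,2])/K[0,0]*z,-(v-K[1,2])/K[1,1]*z,-z],-1)
    M=np.linalg.inv(c["camera_from_world"]);W=P@M[:3,:3].T+M[:3,3]
    W[z==0]=np.nan
    return W
def save(c,n): cv2.imwrite(f"pics/{n}.png",c["color"][...,::-1])
E
python3 - <<'E'
from h import *
print(state())
ims=[]
for n in("scene","side"):
    c=imaging.read_camera(n);W=cloud(c);np.savez(n,W=W,c=c["color"]);ims.append(c["color"])
    M=np.linalg.inv(c["camera_from_world"]);print(n,M[:3,3])
    for t in("die_block","fence","spool","jar","screwdriver"):
        for d in spot_in(n,t)[:4]:
            b=d["bbox"];u,v=int((b[0]+b[2])/2),int((b[1]+b[3])/2)
            print(t,round(d["confidence"],2),np.round(b),np.round(W[v,u]))
cv2.imwrite("pics/a.png",cv2.resize(np.vstack(ims)[...,::-1],(400,600)));cv2.imwrite("pics/scene.png",ims[0][...,::-1])
E
```

```text
{'t': 0.0, 'joints': array([ 1.11737570e+00,  4.91535821e-01,  1.55945820e+00, -9.62398288e-06,
        1.09170246e+00, -1.05607266e-01]), 'qvel': array([ 1.38622479e-04, -5.77448252e-04,  7.55163478e-05, -9.60939214e-04,
        3.88838258e-04, -6.43399706e-04]), 'tau': array([-1.24952228e-03, -6.12658381e+01, -2.58171755e+01,  6.90958207e-02,
        4.83773765e-02, -1.10955170e-04]), 'eef_pos': array([212.90192792, 587.35482218, 214.07348396]), 'tcp_rot': array([-3.14049407e+00, -1.07867878e-04,  2.79378367e+00]), 'ft_force': array([-0.56048897, -0.99385408,  0.06497159]), 'moment': array([-0.01073915,  0.01072429, -0.01142327]), 'grip_force': 0.0, 'opening': 0.9973259326908153}
scene [1414.69730999  -96.66481404  645.22161573]
die_block 0.7 [181. 149. 234. 192.] [ 375. -100.   32.]
die_block 0.56 [225. 185. 281. 232.] [570.   7.  34.]
die_block 0.56 [301. 142. 382. 197.] [419. 276.  45.]
fence 0.78 [154. 236. 307. 276.] [702. -57.   2.]
spool 0.88 [335. 201. 368. 235.] [634. 239.  36.]
jar 0.83 [126. 185. 148. 218.] [ 527. -278.   41.]
screwdriver 0.67 [186. 265. 275. 290.] [769. -61.   1.]
side [ 128.7308773  -888.91369121  626.87512711]
die_block 0.72 [227. 180. 285. 220.] [525. -18.  29.]
die_block 0.7 [168. 219. 227. 267.] [ 327. -126.   31.]
fence 0.78 [289. 165. 361. 237.] [ 692. -100.   25.]
spool 0.61 [236. 145. 258. 169.] [608. 223.  32.]
jar 0.93 [291. 244. 313. 278.] [ 497. -306.   46.]
screwdriver 0.67 [342. 174. 362. 212.] [780. -94.  23.]
```

View pics/scene.png

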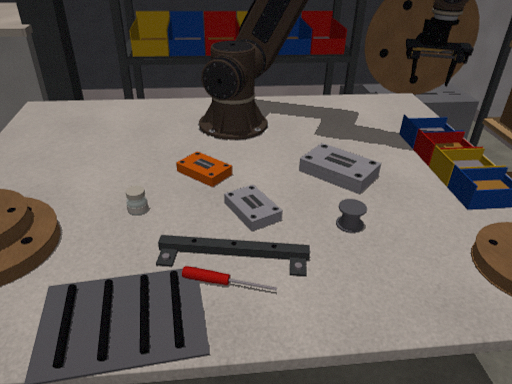

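The three die-block look-alikes are the orange one (204,167), the large grey one (340,166) and the small grey one (253,207). The description fits the small grey one. The fence runs (160,245)-(308,255), with the jar at (137,200) and the spool at (350,215).

```bash
cat >> h.py <<'E'
def rect(W,z0,z1,c,r):
    m=(W[...,2]>z0)&(W[...,2]<z1)&(np.hypot(W[...,0]-c[0],W[...,1]-c[1])<r)
    n,l,s,_=cv2.connectedComponentsWithStats(m.astype(np.uint8))
    m=l==1+np.argmax(s[1:,4]);p=W[m]
    return cv2.minAreaRect(p[:,:2].astype(np.float32)),m,p[:,2].mean()
E
python3 - <<'E'
from h import *
for n in("scene","side"):
    W=np.load(n+".npz")["W"]
    for nm,z0,z1,c,r in(("block",25,38,(545,-5),110),("fence",18,30,(695,-60),200),("big",25,60,(419,276),130),("spool",40,62,(625,230),60),("jar",45,66,(510,-290),60)):
        R,m,h=rect(W,z0,z1,c,r)
        print(n,nm,np.round(R[0]),np.round(R[1]),round(R[2],1),m.sum(),round(h,1)); print(np.round(cv2.boxPoints(R)).tolist())
c=np.load("scene.npz")["c"];cv2.imwrite("pics/crop.png",cv2.resize(c[130:300,110:400,::-1],None,fx=2.7,fy=2.7,interpolation=cv2.INTER_CUBIC))
E
```

```text
scene block [540.  11.] [143.  92.] 25.3 1214 31.1
[[455.0, 22.0], [495.0, -62.0], [624.0, -0.0], [585.0, 83.0]]
scene fence [691. -48.] [339.  33.] 78.8 1516 23.7
[[641.0, -211.0], [674.0, -218.0], [740.0, 115.0], [707.0, 121.0]]
scene big [371. 287.] [202. 136.] 44.6 1859 42.6
[[252.0, 265.0], [347.0, 168.0], [491.0, 310.0], [396.0, 406.0]]
scene spool [613. 247.] [66. 70.] 74.0 405 54.0
[[570.0, 225.0], [638.0, 206.0], [656.0, 269.0], [588.0, 288.0]]
scene jar [ 507. -282.] [46. 45.] 44.4 236 56.4
[[475.0, -282.0], [507.0, -315.0], [540.0, -282.0], [508.0, -250.0]]
side block [539.   7.] [144.  92.] 25.6 961 30.7
[[454.0, 17.0], [494.0, -66.0], [624.0, -4.0], [584.0, 80.0]]
side fence [688. -51.] [339.  30.] 78.9 766 23.5
[[641.0, -215.0], [670.0, -221.0], [736.0, 112.0], [706.0, 118.0]]
side big [369. 284.] [201. 132.] 45.7 1393 42.6
[[251.0, 258.0], [346.0, 166.0], [487.0, 310.0], [392.0, 402.0]]
side spool [613. 244.] [67. 68.] 23.1 189 52.7
[[569.0, 263.0], [596.0, 200.0], [657.0, 226.0], [630.0, 289.0]]
side jar [ 504. -285.] [47. 45.] 50.0 336 56.9
[[472.0, -289.0], [507.0, -318.0], [537.0, -282.0], [502.0, -253.0]]
```

View pics/crop.png

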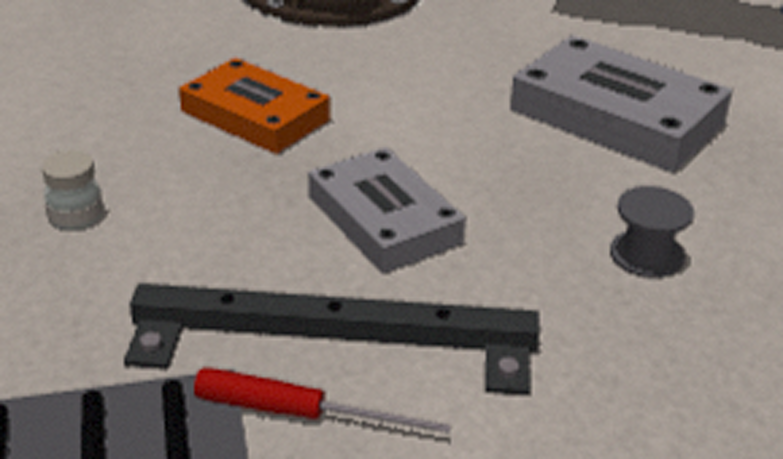

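The crop confirms the choice: the small grey block measures 143 x 92 mm, is 31 mm high, and lies at 25.5°. The fence lies at 78.8°, so the block needs +53° CCW. I'll turn the tool to align with the fence frame (tool x = −fence x, tool y = fence y), close the fingers and push corner A.

Emit:
step_arm(increments=[{"slide": [-0.04, -0.04, 0], "roll": -0.05}, {"slide": [-0.08, -0.08, 0], "roll": -0.1}, {"slide": [-0.12, -0.12, 0], "roll": -0.152}, {"slide": [-0.16, -0.165, 0], "roll": -0.152}, {"slide": [-0.2, -0.205, 0], "roll": -0.152}], fingers=0)

```text
t: 1.23
eef_pos: [331.6, 325.0, 214.9]
tcp_rot: [3.141, 0.001, 2.946]
ft_force: [1.2, 0.5, -0.1]
opening: 0.526
grip_force: 0.0
```

```bash
cat >> h.py <<'E'
O=np.array([674,-47.]);th=np.radians(78.8);ey=np.array([np.cos(th),np.sin(th)]);ex=np.array([ey[1],-ey[0]])
def F(p): d=np.asarray(p)[...,:2]-O; return np.stack([d@ex,d@ey],-1)
def tcp():
    s=state();print("t",round(s["t"],2),"tcpF",F(s["eef_pos"]).round(1),"z",s["eef_pos"][2].round(1),"yaw-168.8:",round((np.degrees(s["tcp_rot"][2])-168.8+180)%360-180,2),"F",s["ft_force"].round(1))
def blk(n="scene"):
    c=imaging.read_camera(n);W=cloud(c);R,m,h=rect(W,26,36,O+ex*-110,150)
    b=cv2.boxPoints(R);e=b[1]-b[0];f=b[2]-b[1];l=e if e@e>f@f else f
    a=(np.degrees(np.arctan2(l[1],l[0]))-78.8+90)%180-90
    print(n,"blkF",F(R[0]).round(1),"size",np.round(R[1]),"ang",a.round(1),"h",h.round(1),"corners",F(b).round().tolist());return c
E
python3 -c "
from h import *
tcp()"
```

```text
t 1.23 tcpF [-408.2  298.4] z 214.9 yaw-168.8: -0.0 F [ 1.2  0.5 -0.1]
```

Emit:
step_arm(increments=[{"slide": [-0.035, -0.048, 0]}, {"slide": [-0.07, -0.096, 0]}, {"slide": [-0.105, -0.144, 0.03]}, {"slide": [-0.14, -0.192, 0.07]}, {"slide": [-0.17, -0.232, 0.1]}])

```text
invalid input at $.increments[0]: expected keys slide, roll
```

Emit:
step_arm(increments=[{"slide": [0, 0, 0.04]}, {"slide": [0, 0, 0.08]}, {"slide": [0, 0, 0.103]}, {"slide": [0, 0, 0.103]}])

```text
invalid input at $.increments[0]: expected keys slide, roll
```

```bash
python3 -c "
from h import *
tcp();c=blk();save(c,'b');c=blk('side')"
```

```text
t 1.23 tcpF [-408.2  298.4] z 214.9 yaw-168.8: -0.0 F [ 1.2  0.5 -0.1]
scene blkF [-143.   31.] size [142.  93.] ang -53.1 h 31.3 corners [[-227.0, 25.0], [-172.0, -49.0], [-58.0, 37.0], [-114.0, 111.0]]
side blkF [-143.8   26.8] size [142.  92.] ang -53.0 h 30.7 corners [[-228.0, 21.0], [-173.0, -53.0], [-59.0, 33.0], [-115.0, 106.0]]
```

View pics/b.png

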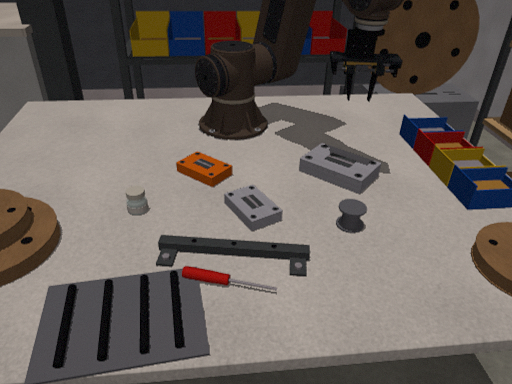

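The picture shows that the arm hasn't moved yet; the gripper is at (365,75) and the block still at (253,207). The move was refused because `roll` is required.

Emit:
step_arm(increments=[{"slide": [-0.035, -0.048, 0], "roll": 0}, {"slide": [-0.07, -0.096, 0], "roll": 0}, {"slide": [-0.105, -0.144, 0.03], "roll": 0}, {"slide": [-0.14, -0.192, 0.07], "roll": 0}, {"slide": [-0.17, -0.232, 0.1], "roll": 0}])

```text
t: 1.95
eef_pos: [450.4, 71.9, 118.6]
tcp_rot: [3.141, 0.001, 2.946]
ft_force: [1.0, 0.5, -0.8]
opening: 0.007
grip_force: 0.0
```

Emit:
step_arm(increments=[{"slide": [0, 0, 0.04], "roll": 0}, {"slide": [0, 0, 0.08], "roll": 0}, {"slide": [0, 0, 0.103], "roll": 0}, {"slide": [0, 0, 0.103], "roll": 0}])

```text
t: 2.45
eef_pos: [449.0, 73.4, 15.1]
tcp_rot: [-3.141, -0.003, 2.946]
ft_force: [0.3, -0.0, 1.2]
opening: 0.004
grip_force: 0.0
```

```bash
python3 -c "
from h import *
tcp()"
```

```text
t 2.45 tcpF [-244.1   74.4] z 15.1 yaw-168.8: -0.0 F [ 0.3 -0.   1.2]
```

Emit:
step_arm(increments=[{"slide": [-0.008, -0.016, 0], "roll": 0}, {"slide": [-0.016, -0.03, 0], "roll": 0}, {"slide": [-0.02, -0.042, 0], "roll": 0}, {"slide": [-0.024, -0.054, 0], "roll": 0}, {"slide": [-0.028, -0.066, 0], "roll": 0}])

```text
t: 3.08
eef_pos: [463.9, 2.3, 16.7]
tcp_rot: [3.141, -0.0, 2.946]
ft_force: [-1.1, 4.7, 2.4]
opening: 0.002
grip_force: 2.0
```

```bash
python3 -c "
from h import *
tcp();blk();blk('side')"
```

```text
t 3.08 tcpF [-215.7    7.5] z 16.7 yaw-168.8: -0.03 F [-1.1  4.7  2.4]
scene blkF [-139.6   23. ] size [142. 107.] ang -35.9 h 31.2 corners [[-224.0, -3.0], [-138.0, -66.0], [-55.0, 49.0], [-141.0, 112.0]]
side blkF [-147.4   22.8] size [143. 116.] ang -34.0 h 30.8 corners [[-235.0, -4.0], [-139.0, -69.0], [-59.0, 49.0], [-156.0, 114.0]]
```

Emit:
step_arm(increments=[{"slide": [-0.005, -0.009, 0], "roll": 0}, {"slide": [-0.011, -0.018, 0], "roll": 0}, {"slide": [-0.018, -0.026, 0], "roll": 0}, {"slide": [-0.025, -0.033, 0], "roll": 0}, {"slide": [-0.031, -0.038, 0], "roll": 0}])

```text
t: 3.8
eef_pos: [487.2, -41.1, 16.2]
tcp_rot: [3.142, -0.001, 2.945]
ft_force: [-4.9, 3.0, 3.6]
opening: 0.003
grip_force: 2.4
```

```bash
python3 -c "
from h import *
tcp();blk();blk('side')"
```

```text
t 3.8 tcpF [-184.4  -30.5] z 16.2 yaw-168.8: -0.04 F [-4.9  3.   3.6]
scene blkF [-121.6   10.5] size [140.  99.] ang -7.6 h 31.3 corners [[-180.0, -52.0], [-82.0, -65.0], [-63.0, 73.0], [-161.0, 86.0]]
side blkF [-132.4    8.6] size [144. 113.] ang -7.2 h 30.8 corners [[-197.0, -56.0], [-85.0, -70.0], [-67.0, 73.0], [-179.0, 87.0]]
```

Emit:
step_arm(increments=[{"slide": [-0.005, -0.001, 0], "roll": 0}, {"slide": [-0.008, -0.002, 0], "roll": 0}, {"slide": [-0.008, -0.002, 0], "roll": 0}, {"slide": [0.03, -0.002, 0], "roll": 0}, {"slide": [0.06, -0.002, 0], "roll": 0}])

```text
t: 4.53
eef_pos: [427.5, -30.7, 16.3]
tcp_rot: [3.142, 0.002, 2.946]
ft_force: [0.5, -0.1, 0.5]
opening: 0.002
grip_force: 0.0
```

```bash
python3 -c "
from h import *
tcp();blk();blk('side')"
```

```text
t 4.53 tcpF [-244.9  -31.9] z 16.3 yaw-168.8: -0.01 F [ 0.5 -0.1  0.5]
scene blkF [-115.5   11. ] size [141.  95.] ang -4.0 h 31.3 corners [[-168.0, -56.0], [-73.0, -63.0], [-63.0, 78.0], [-158.0, 85.0]]
side blkF [-116.5    7.7] size [145.  90.] ang -3.9 h 30.8 corners [[-166.0, -62.0], [-77.0, -68.0], [-67.0, 77.0], [-157.0, 83.0]]
```

Emit:
step_arm(increments=[{"slide": [-0.01, 0.02, 0], "roll": 0}, {"slide": [-0.03, 0.042, 0], "roll": 0}, {"slide": [-0.045, 0.042, 0], "roll": 0}])

```text
t: 5.0
eef_pos: [482.4, 2.2, 16.4]
tcp_rot: [3.141, 0.002, 2.948]
ft_force: [0.4, 0.7, 0.7]
opening: 0.004
grip_force: 0.0
```

Emit:
step_arm(increments=[{"slide": [0, 0, 0], "roll": 0}, {"slide": [0, 0, 0], "roll": 0}, {"slide": [0, 0, 0], "roll": 0}, {"slide": [0, 0, 0], "roll": 0}, {"slide": [0, 0, 0], "roll": 0}], fingers=1)

```text
t: 5.62
eef_pos: [480.1, 1.5, 16.3]
tcp_rot: [3.142, 0.0, 2.946]
ft_force: [-0.2, 0.8, 0.8]
opening: 0.47
grip_force: 0.0
```

Emit:
step_arm(increments=[{"slide": [0, 0, 0], "roll": 0}, {"slide": [0, 0, 0], "roll": 0}, {"slide": [-0.01, 0, 0], "roll": 0}, {"slide": [-0.02, 0, 0], "roll": 0}, {"slide": [-0.03, 0, 0], "roll": 0}])

```text
t: 6.25
eef_pos: [509.3, -4.2, 16.2]
tcp_rot: [3.142, -0.003, 2.945]
ft_force: [-12.6, 1.0, 5.8]
opening: 0.981
grip_force: 6.0
```

```bash
python3 -c "
from h import *
tcp();c=blk();save(c,'c')"
```

```text
t 6.25 tcpF [-169.8   10. ] z 16.2 yaw-168.8: -0.05 F [-12.6   1.    5.8]
scene blkF [-114.5   11.1] size [140.  99.] ang -0.1 h 31.3 corners [[-164.0, -59.0], [-65.0, -59.0], [-65.0, 81.0], [-164.0, 81.0]]
```

View pics/c.png

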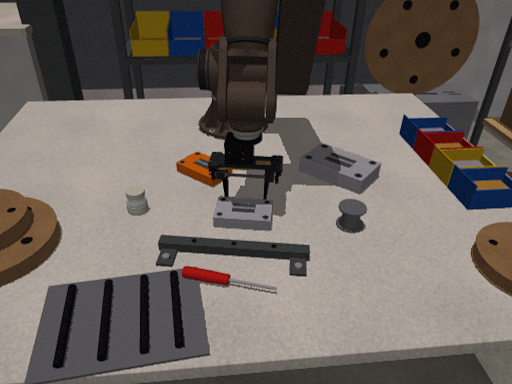

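The block at (243,213) is now square to the fence, with both fingers on its back face and about 65–70 mm left to go.

Emit:
step_arm(increments=[{"slide": [-0.01, 0, 0], "roll": 0}, {"slide": [-0.022, 0, 0], "roll": 0}, {"slide": [-0.034, 0, 0], "roll": 0}, {"slide": [-0.046, 0, 0], "roll": 0}, {"slide": [-0.055, 0, 0], "roll": 0}])

```text
t: 6.92
eef_pos: [564.3, -15.1, 16.1]
tcp_rot: [3.142, -0.0, 2.946]
ft_force: [-3.6, 1.0, -2.3]
opening: 0.997
grip_force: 1.7
```

Emit:
step_arm(increments=[{"slide": [-0.003, 0, 0], "roll": 0}, {"slide": [-0.006, 0, 0], "roll": 0}, {"slide": [-0.008, 0, 0], "roll": 0}, {"slide": [-0.01, 0, 0], "roll": 0}])

```text
t: 7.42
eef_pos: [573.4, -16.8, 16.2]
tcp_rot: [3.142, -0.0, 2.946]
ft_force: [-3.4, 0.9, -2.8]
opening: 0.997
grip_force: 1.5
```

```bash
python3 -c "
from h import *
tcp();c=blk()"
```

```text
t 7.42 tcpF [-104.5   10.1] z 16.2 yaw-168.8: -0.02 F [-3.4  0.9 -2.8]
scene blkF [-55.9  11.5] size [140. 112.] ang 0.2 h 31.3 corners [[-112.0, -59.0], [0.0, -58.0], [-0.0, 82.0], [-112.0, 81.0]]
```

Emit:
step_arm(increments=[{"slide": [-0.002, 0, 0], "roll": 0}, {"slide": [-0.004, 0, 0], "roll": 0}, {"slide": [-0.006, 0, 0], "roll": 0}])

```text
t: 7.85
eef_pos: [577.4, -17.7, 16.2]
tcp_rot: [-3.141, -0.005, 2.946]
ft_force: [-17.0, 3.7, 10.5]
opening: 1.001
grip_force: 8.8
```

Emit:
step_arm(increments=[{"slide": [-0.001, 0, 0], "roll": 0}, {"slide": [-0.002, 0, 0], "roll": 0}, {"slide": [-0.003, 0, 0], "roll": 0}])

```text
t: 8.22
eef_pos: [577.4, -17.7, 16.3]
tcp_rot: [-3.141, -0.011, 2.946]
ft_force: [-27.6, 3.5, 19.6]
opening: 1.002
grip_force: 13.9
```

Contact: the force is rising and the tool has stopped, so the block is home. I'll back off and lift.

Emit:
step_arm(increments=[{"slide": [0.006, 0, 0], "roll": 0}, {"slide": [0.02, 0, 0], "roll": 0}, {"slide": [0.04, 0, 0], "roll": 0}, {"slide": [0.04, 0, -0.05], "roll": 0}, {"slide": [0.05, 0, -0.11], "roll": 0}])

```text
t: 8.85
eef_pos: [533.0, -8.9, 127.1]
tcp_rot: [3.142, -0.0, 2.946]
ft_force: [0.3, -0.3, -0.0]
opening: 1.0
grip_force: 0.0
```

Emit:
step_arm(increments=[{"slide": [0.04, 0, -0.03], "roll": 0}, {"slide": [0.06, 0, -0.06], "roll": 0}, {"slide": [0.06, 0, -0.06], "roll": 0}])

```text
t: 9.22
eef_pos: [474.3, 2.9, 188.3]
tcp_rot: [3.141, 0.005, 2.946]
ft_force: [0.1, 0.3, -1.5]
opening: 1.001
grip_force: 0.0
```

```bash
python3 -c "
from h import *
tcp();c=blk('side');c=blk();
cv2.imwrite('pics/d.png',cv2.resize(c['color'][130:300,110:400,::-1],None,fx=2.7,fy=2.7))"
```

```text
t 9.22 tcpF [-205.5   10.2] z 188.3 yaw-168.8: -0.0 F [ 0.1  0.3 -1.5]
side blkF [-42.7   8.9] size [148.  93.] ang -0.4 h 30.9 corners [[-89.0, -65.0], [3.0, -65.0], [4.0, 83.0], [-89.0, 83.0]]
scene blkF [-40.9  11.3] size [140.  98.] ang 0.0 h 31.3 corners [[-90.0, -59.0], [8.0, -59.0], [8.0, 81.0], [-90.0, 81.0]]
```

View pics/d.png

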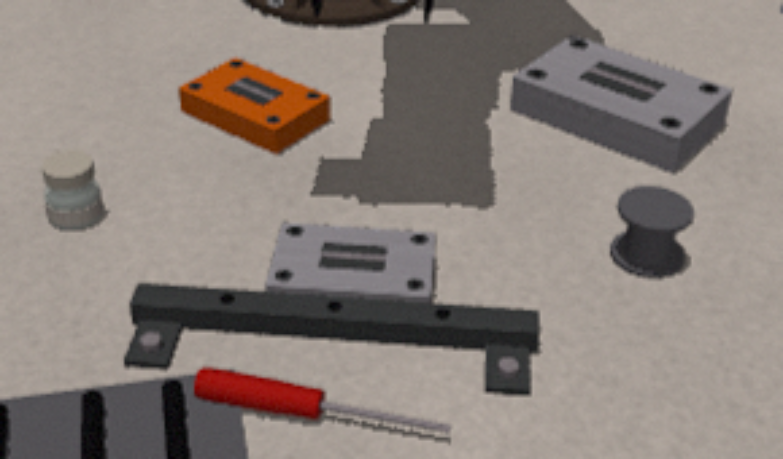

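The block at crop (352,258) lies flush and parallel against the fence, within its length. The spool, jar and screwdriver haven't moved, and the robot is clear.

```bash
python3 -c "
from h import *
print(env.job_done())"
```

```text
the job is handed in; nothing more can be done
None
```

The die block was squared while clear of the fence and pushed home flat against it, its centre about 10 mm from the fence's middle; the spool, jar and screwdriver look undisturbed in the last picture, and the job was handed in at about 9 s (no verdict was returned).

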